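Hang a slide carrier on the drying rail

ROBOT

A 6-joint arm with a two-finger parallel gripper is mounted at the origin on a cart in front of the work surface, level with it; the furniture and walls round the work are solid. World frame = base frame: x ahead of the robot, y to its left, z up, the work surface at z = 0. Lengths are in m, angles in rad, forces in N, time in s.
With the tool pointing down it reaches from about 0.325 to 0.9 m from the base axis. Payload 3.5 kg.
Tool frame: the origin (TCP) lies between the finger pads; the fingertips stand bot.tip_reach ahead of it and the grasp point (between the pads) lies 5 mm behind it (bot.tip_reach is the distance from the TCP to the fingertips, in m); z points along the fingers, y is the line along which they close (so a half turn about z gives the same grasp; the last joint's range is limited). The gripper opens to 85 mm and grips with 20 to 120 N. Pads are 22 mm wide; open, the fingers measure 114 mm over their backs; the gripper's body (76 mm by 85 mm) begins 54 mm behind the grasp point. The pads swing forward as they close: fully open they stand 13 mm farther back than shut.
Start: joints at [-1.284, 0.276, -0.026, 1.268, 0, 1.467], TCP at [0.237, -0.578, 0.245] pointing down, gripper open.
Joint ranges: [-3.12, 3.12], [-0.85, 1.88], [-1.08, 1.24], [-1.95, 2.15], [-1.57, 1.53], [-3.14, 3.14]. Speed limits (rad/s): [2.57, 2.57, 3.14, 3.14, 3.14, 3.14].

INTERFACE

Orientations are given as a rotation vector (axis times angle).
In Python, from cell import bot gives the robot as it stands.
- The arm moves only by the shell command python3 -m pendant 'ROWS' [FORCE]. ROWS is JSON, a list of rows, each an object with "dp": the shift along the tool's x, y, z in cm, a list of three; "delta_rot": the turn, a rotation vector about the tool's x, y, z in rad, a list of three; "claw": the closure, from 0 (fully open) to 1 (shut). A call has 1 to 20 rows; each row is the pose to reach, as a shift and turn from the pose commanded when the call began, along the tool's axes at that moment; what a row does not reach only later rows make up. A row lasts 1/10 s, in which the tool goes at most 50 mm and 8.59 degrees, less where a joint would pass 70% of its speed; a pose out of reach is approached as far as the arm can. A call with a gripper value outside its range is refused whole. The fingers move at their own pace and stop on an object; FORCE is the grip in N (left out, the last holds). Time passes only in rows, so rows that repeat a pose let the fingers close. It gives the time, the measured TCP pose, the force, the opening and the grip force at its end, in the units of the state.
- bot.observe(): the state, without advancing time (a new reading comes with each control period).
- bot.snapshot(name): name is "scene" or "top" or "wrist"; returns the picture (384x512x3 uint8, blue, green, red); there is no depth.
- bot.get_calibration(name): a dict with "K" (3x3 intrinsics, pixels), "eye" and "attitude" of the camera in the world. Camera axes: x right, y up, looking along -z (the intrinsics and any distortion apply to the point x, -y, -z); pixel columns grow to the right and rows downward; lengths in m; the calibration is good to about 2 mm. A picture is of the moment at which its call begins: read the wrist's pose just before it. get_calibration takes no time and is no camera call; for the wrist camera it gives the pose at the moment of the call.
- bot.close_job(): hands the job in; it is judged then, once.
Trained networks look in the newest picture that a camera, given by its name, has taken for a name from the list of things; names that differ only in an ending like _2 or _b are one class to them, and where a whole thing is asked for, a point or a joint stands for the part that bears it (a point fixed in the world has none). Each returns a list of dicts, best first, with "p" (0 to 1); they miss things now and then, are a little off and sometimes report something else, mostly with a low value. They report only what shows in the picture. A call takes as long as a camera call. They do not tell look-alikes from the thing itself.
- bot.boxes_of(camera, target): "position" ([x, y, z] in m, in world coordinates, good to about 4 mm: the middle of the surface that is visible of it).
The state is a dict: "t": time; "q": joint angles; "joint_velocities": joint speeds; "joint_efforts": joint torques, N m; "tcp_pos": TCP position; "eef_rot": TCP orientation; "contact_force": force on the tool from outside, world axes, zero at the start; "moment": the same for the moment, N m; "gripper_width": finger opening in m; "gripper_force": force on a finger pad.
Only numpy, scipy, OpenCV 4.12 (cv2) and the standard library are available. Lean on these libraries where they do the work, as an engineer would, in place of code of your own. Each camera call takes 0.05 s, during which the arm holds its last target. There are 200 camera calls.

TASK

Take the slide carrier with the red grip and hook it onto the drying rail at the yellow band. Then slide it along the rail, without lifting it off, until its hook sits on the red band, and leave it hanging there by itself. Leave the carrier with the blue grip standing where it is.

Things in the scene. Friction and masses are not known exactly. Their poses are not given: they have to be found in the camera images.
- carrier_red: Slide carrier, RED grip, 0.12 kg, upright. Origin: centre of underside. White rack x -34 to 40, y ±23, z 0-34 mm. Above it a steel hook 18 mm wide, open to +x: riser x -14 to -10, lip x 10 to 14 ending at z 70, inside top z 84. Moved in +x, the rail enters the gap under the lip (z 34-70); then lower. Hung, rail axis is at x 0, z 78. Grip: x ±15, y ±6, z 87-142; pinch along y at z 123.
- rail: Fixed rail: steel bar 12 mm thick, 350 mm long, along its y, axis 150 mm over the bench, on posts at y ±175 mm with black 24 mm balls; foot 60x400x12 mm. Origin: on the bench under the bar's middle; z up, +x away from the robot. Yellow band 50 mm long, centred at y +120 (left end), stripe on the foot below. Red and blue bands: one at y -10, one at y -100 mm, either way round.
- mark_red: Red band painted on the bar, 30 mm long, with a red stripe on the foot below it. Origin: on the bar's axis, 150 mm above the bench, at the band's middle; axes as the rail's. The similar blue band is not wanted.
- carrier_blue: The same carrier with a BLUE grip, standing on the bench beside the red one; to be left alone. Origin and axes as for the red one.
There are look-alikes about, which are no part of the job. Leave any brown look-alike of the carrier_red alone.

How it is judged:
On the way, in this order (a step that is already met when the one before it is completed fails the run):
1. the red carrier is hooked over the rail at the yellow band (y of carrier_red in the frame of rail between 0.095 and 0.145 m and x of carrier_red in the frame of rail between -0.015 and 0.015 m and z of carrier_red in the frame of rail between 0.064 and 0.079 m), for 0.2 s.
2. still hooked on, it slides along the bar between the yellow band and the coloured ones (y of carrier_red in the frame of rail between 0.02 and 0.08 m and x of carrier_red in the frame of rail between -0.015 and 0.015 m and z of carrier_red in the frame of rail between 0.064 and 0.079 m), for 0.1 s.
At the end, for the whole second after the job is handed in: The red carrier hangs from the rail by its hook, upright within about 11 degrees and at rest, the middle of its hook within 15 mm of the middle of the red band along the bar (that is, on the band) (y of carrier_red in the frame of mark_red between -0.015 and 0.015 m and x of carrier_red in the frame of mark_red between -0.02 and 0.02 m and z of carrier_red in the frame of mark_red between -0.085 and -0.072 m and angle between carrier_red's own z axis and vertical below 0.2 rad and linear speed of carrier_red below 0.05 m/s); the robot touches nothing.
It fails at once if the carrier with the blue grip is moved more than 25 mm or tipped (distance of carrier_blue from where it was at the start of the episode above 0.025 m or angle between carrier_blue's own z axis and vertical above 0.35 rad).
It fails at once if the red carrier is lifted off the rail again beyond the yellow band (y of carrier_red in the frame of rail between -0.16 and 0.08 m and x of carrier_red in the frame of rail between -0.015 and 0.015 m and z of carrier_red in the frame of rail between 0.09 and 0.13 m).
It also fails if it takes over 42 s, if anything falls off the work surface, if the arm or the gripper's body presses on something with over 40 N, if the wrist force passes 120 N, or if a joint passes its speed limit or range.

## Working session

There is one attempt and no reset: what is moved stays moved. The work goes in short steps, Python scripts to look and compute and a shell command to move; the robot and the scene stay as the last step left them, time stands still between calls to the robot, and variables do not carry over. Pictures are saved under pics/ and viewed, at most 10 in all, crops included, and the job is handed in when it is done.

```bash
mkdir -p pics; ls; python3 - <<'E'
from cell import bot
import cv2,numpy as np
ims=[]
for c in ["scene","top"]:
    im=bot.snapshot(c); ims.append(im)
    for n in ["carrier_red","carrier_blue","rail","mark_red"]:
        print(c,n,[(np.round(d["position"],3).tolist(),round(d["p"],2)) for d in bot.boxes_of(c,n)])
cv2.imwrite("pics/a.png",ims[0]);cv2.imwrite("pics/b.png",ims[1])
print(bot.observe(),bot.tip_reach)
for c in["scene","top"]:print(bot.get_calibration(c))
E
```

```text
pics
scene carrier_red [([0.422, 0.182, 0.038], 0.72), ([0.258, 0.432, 0.03], 0.63)]
scene carrier_blue []
scene rail [([0.51, -0.332, 0.012], 0.83)]
scene mark_red [([0.523, -0.371, 0.015], 0.5)]
top carrier_red [([0.406, 0.187, 0.031], 0.75), ([0.254, 0.428, 0.032], 0.62)]
top carrier_blue [([0.515, -0.366, 0.01], 0.61), ([0.434, 0.05, 0.033], 0.53)]
top rail [([0.469, -0.247, 0.01], 0.63)]
top mark_red [([0.512, -0.366, 0.011], 0.63)]
{'t': 0.5, 'q': array([-1.28439592e+00,  2.76434708e-01, -2.64187503e-02,  1.26799077e+00,
        2.95872496e-05,  1.46742648e+00]), 'joint_velocities': array([ 1.93053916e-04, -6.66575812e-04,  1.34463983e-03, -1.23032119e-03,
       -1.89480196e-04, -1.19812509e-05]), 'joint_efforts': array([-6.46216522e-04, -4.44993317e+01,  2.95206892e+01,  2.98885658e-03,
       -9.40539303e-05, -1.65551434e-06]), 'tcp_pos': array([ 0.23749875, -0.5781093 ,  0.24528287]), 'eef_rot': array([-3.08207261e+00, -6.08371721e-01, -3.94047841e-05]), 'contact_force': array([-0.40975284, -0.37618722, -0.21442098]), 'moment': array([-0.00626789, -0.00488126, -0.00949335]), 'gripper_force': 0.0, 'gripper_width': 0.08534251421551962} 0.014
{'K': array([[497.44713431,   0.        , 249.74778028],
       [  0.        , 497.44713431, 194.82669972],
       [  0.        ,   0.        ,   1.        ]]), 'eye': array([ 1.35437289, -0.07422633,  1.34397432]), 'attitude': array([0.54528583, 0.49251677, 1.40981263])}
{'K': array([[431.20674313,   0.        , 256.82092633],
       [  0.        , 431.20674313, 194.27282614],
       [  0.        ,   0.        ,   1.        ]]), 'eye': array([0.22355645, 0.04060829, 1.70188444]), 'attitude': array([ 0.08300351, -0.07844882, -1.58788294])}
```

View pics/a.png

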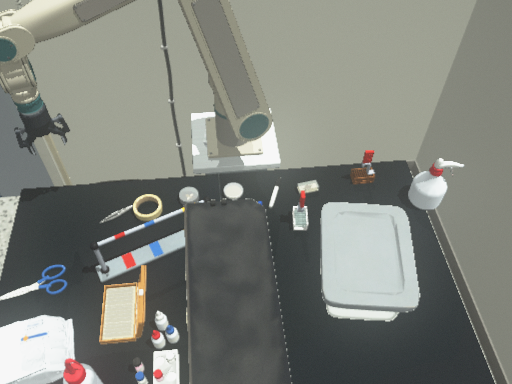

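View pics/b.png

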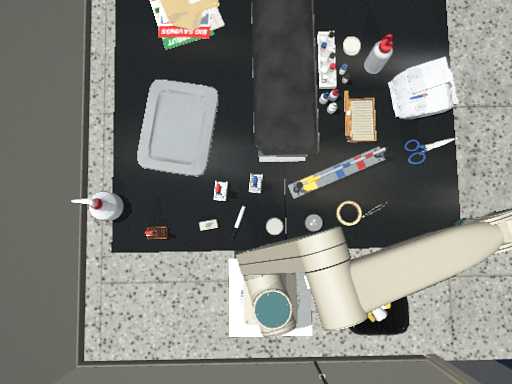

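```bash
python3 - <<'E'
import cv2,numpy as np
b=cv2.imread("pics/b.png");a=cv2.imread("pics/a.png")
u=cv2.resize(b[140:240,200:400],None,fx=4,fy=4,interpolation=cv2.INTER_CUBIC)[:300+100]
v=cv2.resize(a[170:300,80:330],(800,416),interpolation=cv2.INTER_CUBIC)
cv2.imwrite("pics/c.png",np.vstack([u[:290],v[:300]]))
E
```

```text
(no output)
```

View pics/c.png

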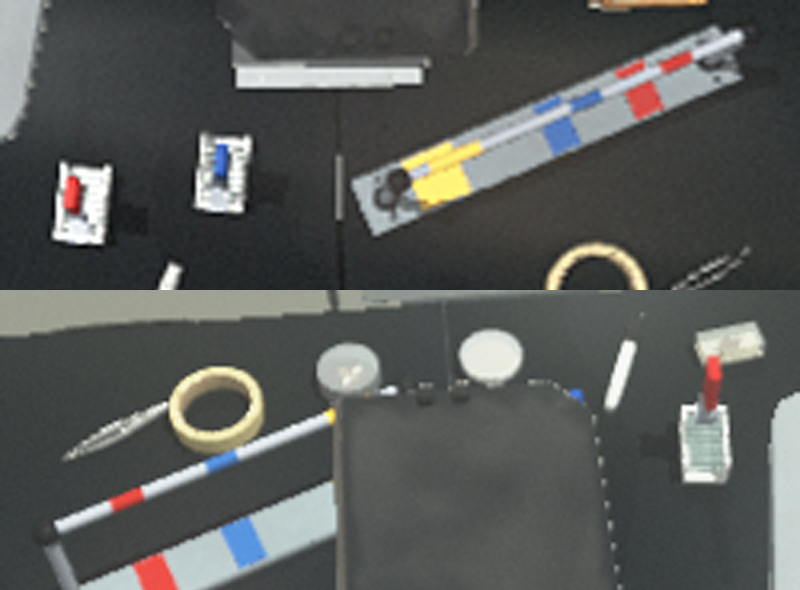

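```bash
cat > h.py <<'E'
from cell import bot
import numpy as np, cv2
from scipy.spatial.transform import Rotation as R
def ray(c,u,v,cal=None):
    k=cal or bot.get_calibration(c); d=np.linalg.inv(k["K"])@[u,v,1]
    return np.array(k["eye"]),R.from_rotvec(k["attitude"]).apply([d[0],-d[1],-d[2]])
def onz(c,u,v,z,cal=None):
    e,d=ray(c,u,v,cal); return e+d*(z-e[2])/d[2]
def tri(p,q):
    (a,d),(b,f)=ray(*p),ray(*q); s=np.linalg.lstsq(np.c_[d,-f],b-a,rcond=None)[0]
    return (a+s[0]*d+b+s[1]*f)/2, np.linalg.norm(a+s[0]*d-b-s[1]*f)
def proj(c,P,cal=None):
    k=cal or bot.get_calibration(c); x=R.from_rotvec(k["attitude"]).inv().apply(np.array(P)-k["eye"])
    h=k["K"]@[x[0],-x[1],-x[2]]; return h[:2]/h[2]
def down(yaw): # tool y axis (closing line) at world angle yaw, z down
    y=np.array([np.cos(yaw),np.sin(yaw),0]); z=np.array([0,0,-1.]); return R.from_matrix(np.c_[np.cross(y,z),y,z])
def go(P,yaw):
    s=bot.observe(); r=R.from_rotvec(s["eef_rot"]); best=min([down(yaw),down(yaw+np.pi)],key=lambda t:(r.inv()*t).magnitude())
    print("dp",np.round(r.inv().apply(np.array(P)-s["tcp_pos"])*100,2),"rot",np.round((r.inv()*best).as_rotvec(),3), "tooly", np.round(r.as_matrix()[:,1],3))
E
python3 - <<'E'
from h import *
np.set_printoptions(precision=3,suppress=True)
L=onz("top",299.5,185,.15);Rr=onz("top",387.5,148.8,.15);print("rail",L,Rr,np.linalg.norm(L-Rr),onz("scene",94,246.5,.15))
for p in [(352,180),(372,236),(741,75),(720,27)]: print("foot",onz("top",200+p[0]/4,140+p[1]/4,.012))
for n,p in dict(redtop=(72,182),redbase=(83,204),bluetop=(221,158),bluebase=(223,173)).items(): print(n,onz("top",200+p[0]/4,140+p[1]/4,.142 if 'top' in n else .034))
print("red grip tri",tri(("top",218,184.5),("scene",80+712/3.2,170+72/3.2)))
print("box",tri(("top",257,155),("scene",264,201)),tri(("top",318,153),("scene",186,203)))
# wrist cam in tool frame
s=bot.observe();k=bot.get_calibration("wrist");r=R.from_rotvec(s["eef_rot"]);print(r.inv().apply(k["eye"]-s["tcp_pos"]),(r.inv()*R.from_rotvec(k["attitude"])).as_matrix(),k["K"])
go([.38,.19,.30],np.pi/2)
E
```

```text
rail [ 0.414 -0.112  0.15 ] [ 0.541 -0.437  0.15 ] 0.34908411813399426 [ 0.55  -0.436  0.15 ]
foot [ 0.432 -0.08   0.012]
foot [ 0.376 -0.098  0.012]
foot [ 0.53  -0.468  0.012]
foot [ 0.578 -0.45   0.012]
redtop [0.419 0.185 0.142]
redbase [0.411 0.184 0.034]
bluetop [0.438 0.048 0.142]
bluebase [0.438 0.047 0.034]
red grip tri (array([0.421, 0.183, 0.156]), np.float64(9.711989137795169e-05))
box (array([0.509, 0.046, 0.245]), np.float64(0.011376867132288838)) (array([ 0.508, -0.165,  0.262]), np.float64(0.0023427349554668146))
[ 0.069 -0.001 -0.129] [[ 0.001  0.963  0.27 ]
 [ 1.    -0.001 -0.001]
 [-0.001  0.27  -0.963]] [[274.825   0.    256.318]
 [  0.    274.825 193.492]
 [  0.      0.      1.   ]]
dp [ 42.37 -65.64  -5.47] rot [-0.   -0.    0.39] tooly [ 0.38  -0.925 -0.   ]
```

```bash
python3 -m pendant '[{"dp":[40.5,-66.4,-5.5],"delta_rot":[0,0,-2.75],"claw":0},{"dp":[40.5,-66.4,-5.5],"delta_rot":[0,0,-2.75],"claw":0},{"dp":[40.5,-66.4,-5.5],"delta_rot":[0,0,-2.75],"claw":0},{"dp":[40.5,-66.4,-5.5],"delta_rot":[0,0,-2.75],"claw":0},{"dp":[40.5,-66.4,-5.5],"delta_rot":[0,0,-2.75],"claw":0},{"dp":[40.5,-66.4,-5.5],"delta_rot":[0,0,-2.75],"claw":0},{"dp":[40.5,-66.4,-5.5],"delta_rot":[0,0,-2.75],"claw":0},{"dp":[40.5,-66.4,-5.5],"delta_rot":[0,0,-2.75],"claw":0},{"dp":[40.5,-66.4,-5.5],"delta_rot":[0,0,-2.75],"claw":0},{"dp":[40.5,-66.4,-5.5],"delta_rot":[0,0,-2.75],"claw":0},{"dp":[40.5,-66.4,-5.5],"delta_rot":[0,0,-2.75],"claw":0},{"dp":[40.5,-66.4,-5.5],"delta_rot":[0,0,-2.75],"claw":0},{"dp":[40.5,-66.4,-5.5],"delta_rot":[0,0,-2.75],"claw":0},{"dp":[40.5,-66.4,-5.5],"delta_rot":[0,0,-2.75],"claw":0},{"dp":[40.5,-66.4,-5.5],"delta_rot":[0,0,-2.75],"claw":0},{"dp":[40.5,-66.4,-5.5],"delta_rot":[0,0,-2.75],"claw":0},{"dp":[40.5,-66.4,-5.5],"delta_rot":[0,0,-2.75],"claw":0},{"dp":[40.5,-66.4,-5.5],"delta_rot":[0,0,-2.75],"claw":0},{"dp":[40.5,-66.4,-5.5],"delta_rot":[0,0,-2.75],"claw":0},{"dp":[40.5,-66.4,-5.5],"delta_rot":[0,0,-2.75],"claw":0}]' 40
python3 - <<'E'
from h import *
k=bot.get_calibration("wrist");im=bot.snapshot("wrist")
print(bot.observe()["tcp_pos"],bot.observe()["eef_rot"],bot.observe()["t"],k)
print(bot.boxes_of("wrist","carrier_red"))
cv2.imwrite("pics/w1.png",cv2.resize(im,(800,600),interpolation=cv2.INTER_CUBIC))
E
```

```text
t: 2.5
tcp_pos: [0.3597, 0.1902, 0.3004]
eef_rot: [0.002, 3.141, 0.0]
contact_force: [-0.1, -0.6, -0.0]
gripper_width: 0.0852
gripper_force: 0.0
[0.35976096 0.19005603 0.30044969] [4.37361379e-03 3.14128173e+00 1.91125641e-04] 2.55 {'K': array([[274.82532699,   0.        , 256.31793405],
       [  0.        , 274.82532699, 193.49152755],
       [  0.        ,   0.        ,   1.        ]]), 'eye': array([0.29123452, 0.19159897, 0.42991348]), 'attitude': array([-0.21562613, -0.21410987,  1.55953888])}
[{'position': [0.2559, 0.4253, 0.0299], 'p': 0.76}, {'position': [0.3988, 0.1908, 0.0387], 'p': 0.65}]
```

View pics/w1.png

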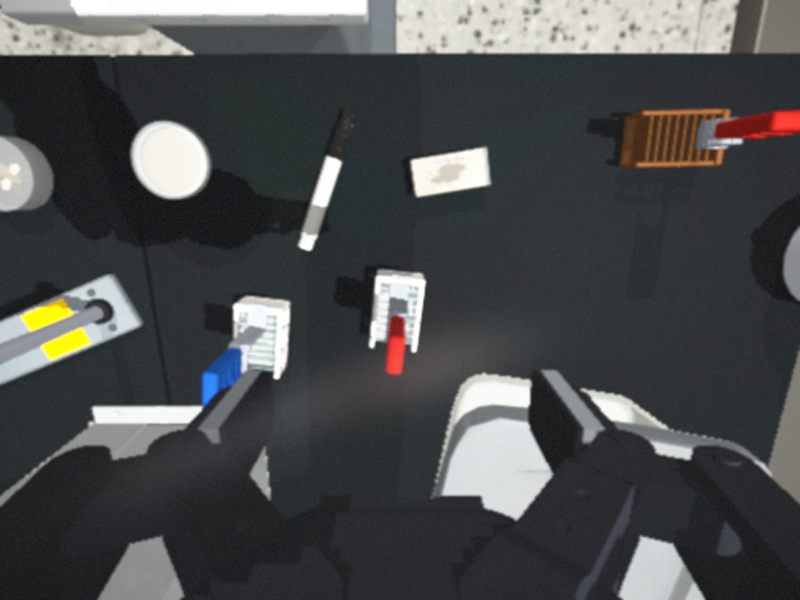

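```bash
python3 - <<'E'
from h import *
im=cv2.imread("pics/w1.png"); 
c=im[255:400,340:460]; d=im[280:425,190:310]
cv2.imwrite("pics/w2.png",np.hstack([cv2.resize(x,(396,480),interpolation=cv2.INTER_CUBIC) for x in(c,d)]))
k=bot.get_calibration("wrist")
np.set_printoptions(precision=1,suppress=True)
for yaw in (0,np.pi):
    for n,P in dict(rackm=(-34,0,34),rackp=(40,0,34),riserbot=(-14,0,34),risertop=(-14,0,87),liptip=(14,0,70),liptop=(14,0,87),griptop=(0,0,142),gripm=(-15,0,87),gripp=(15,0,87)).items():
        w=R.from_euler('z',yaw).apply(np.array(P)/1000)+[.416,.186,0]
        p=proj("wrist",w,k)*1.5625; print(yaw>0,n,p,(p-[340,255])*3.3)
E
```

```text
False rackm [395.3 281.5] [182.3  87.5]
False rackp [395.7 354.3] [183.7 327.8]
False riserbot [395.4 301.9] [182.7 154.7]
False risertop [394.6 318.9] [180.1 210.9]
False liptip [395.  342.9] [181.6 290. ]
False liptop [394.8 350.1] [180.8 313.7]
False griptop [393.6 360.7] [177.  348.8]
False gripm [394.6 317.8] [180.1 207.2]
False gripp [394.8 351.1] [180.8 317.3]
True rackm [395.6 348.7] [183.6 309.2]
True rackp [395.2 275.3] [182.2  66.9]
True riserbot [395.5 329.5] [183.2 246. ]
True risertop [394.8 350.1] [180.8 313.7]
True liptip [394.9 313. ] [181.  191.2]
True liptop [394.6 318.9] [180.1 210.9]
True griptop [393.6 360.7] [177.  348.8]
True gripm [394.8 351.1] [180.8 317.3]
True gripp [394.6 317.8] [180.1 207.2]
```

View pics/w2.png

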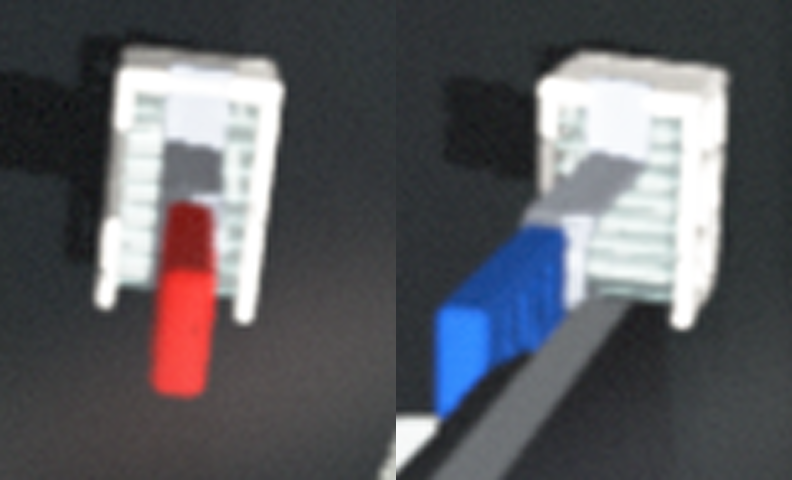

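```bash
python3 - <<'E'
from h import *
go([.4125,.187,.118],np.pi/2-.095)
print(onz("top",212,170,.1), onz("top",306,161,.0), onz("top",306,161,.2))
E
```

```text
dp [-5.27 -0.28 18.25] rot [0.    0.    0.092] tooly [0.003 1.    0.   ]
[0.48325632 0.21043467 0.1       ] [ 0.52869635 -0.15510885  0.        ] [ 0.49283728 -0.1321088   0.2       ]
```

```bash
python3 -m pendant '[{"dp":[-5.3,-0.3,8],"delta_rot":[0,0,0.09],"claw":0.3},{"dp":[-5.3,-0.3,8],"delta_rot":[0,0,0.09],"claw":0.3},{"dp":[-5.3,-0.3,8],"delta_rot":[0,0,0.09],"claw":0.3},{"dp":[-5.3,-0.3,12],"delta_rot":[0,0,0.09],"claw":0.3},{"dp":[-5.3,-0.3,15],"delta_rot":[0,0,0.09],"claw":0.3},{"dp":[-5.3,-0.3,17],"delta_rot":[0,0,0.09],"claw":0.3},{"dp":[-5.3,-0.3,18.2],"delta_rot":[0,0,0.09],"claw":0.3},{"dp":[-5.3,-0.3,18.2],"delta_rot":[0,0,0.09],"claw":0.3}]' 40
python3 - <<'E'
from h import *
k=bot.get_calibration("wrist");im=bot.snapshot("wrist")
print(bot.observe()["contact_force"])
cv2.imwrite("pics/w3.png",im)
E
```

```text
t: 3.4
tcp_pos: [0.4117, 0.1866, 0.1176]
eef_rot: [-0.145, -3.136, 0.001]
contact_force: [0.6, -0.3, 0.4]
gripper_width: 0.0595
gripper_force: 0.0
[ 0.53405002 -0.25275451  0.43615676]
```

View pics/w3.png

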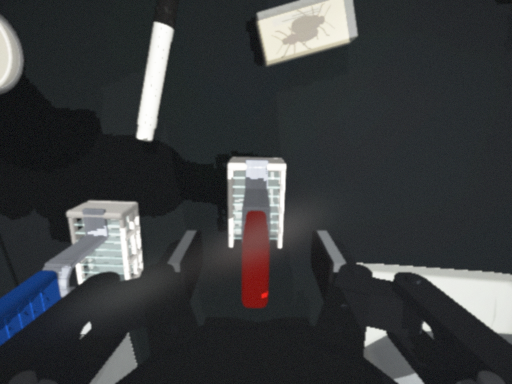

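The grip (256,260) is centred between the pads (190 and 325) and the rack is square to the tool: closing.

```bash
python3 -m pendant '[{"dp":[0,0,0],"delta_rot":[0,0,0],"claw":1},{"dp":[0,0,0],"delta_rot":[0,0,0],"claw":1},{"dp":[0,0,0],"delta_rot":[0,0,0],"claw":1},{"dp":[0,0,0],"delta_rot":[0,0,0],"claw":1},{"dp":[0,0,0],"delta_rot":[0,0,0],"claw":1},{"dp":[0,0,0],"delta_rot":[0,0,0],"claw":1},{"dp":[0,0,0],"delta_rot":[0,0,0],"claw":1},{"dp":[0,0,-5],"delta_rot":[0,0,0],"claw":1},{"dp":[0,0,-10],"delta_rot":[0,0,0],"claw":1},{"dp":[0,0,-14],"delta_rot":[0,0,0],"claw":1},{"dp":[0,0,-18],"delta_rot":[0,0,0],"claw":1},{"dp":[3,0,-20],"delta_rot":[0,0,0],"claw":1},{"dp":[4.2,0,-20],"delta_rot":[0,0,0],"claw":1},{"dp":[4.2,0,-20],"delta_rot":[0,0,0],"claw":1}]' 60
python3 - <<'E'
from h import *
# rail: centre c, yaw a ; approach: rail-x -0.07, rail-y 0.115
c=np.array([.4775,-.2745]);a=np.arctan2(.325,-.127)-np.pi/2
M=R.from_euler('z',a)
for x,z in [(-.09,.25),(-.09,.216)]:
    P=M.apply([x,.115,0])+[*c,z]; print(P,a); go(P,a+np.pi/2)
print(bot.observe()["t"])
E
```

```text
t: 4.85
tcp_pos: [0.3694, 0.1906, 0.3175]
eef_rot: [-0.142, -3.137, 0.001]
contact_force: [-0.6, -0.1, -1.8]
gripper_width: 0.0111
gripper_force: 61.4
[ 0.35181672 -0.20014468  0.25      ] 0.37252357702020955
dp [ -1.8  -39.07   6.77] rot [-0.    -0.001 -0.463] tooly [ 0.091  0.996 -0.001]
[ 0.35181672 -0.20014468  0.216     ] 0.37252357702020955
dp [ -1.8  -39.07  10.17] rot [-0.    -0.001 -0.463] tooly [ 0.091  0.996 -0.001]
4.85
```

```bash
python3 -m pendant '[{"dp":[-1.8,-39.1,0],"delta_rot":[0,0,-0.463],"claw":1},{"dp":[-1.8,-39.1,0],"delta_rot":[0,0,-0.463],"claw":1},{"dp":[-1.8,-39.1,0],"delta_rot":[0,0,-0.463],"claw":1},{"dp":[-1.8,-39.1,0],"delta_rot":[0,0,-0.463],"claw":1},{"dp":[-1.8,-39.1,0],"delta_rot":[0,0,-0.463],"claw":1},{"dp":[-1.8,-39.1,0],"delta_rot":[0,0,-0.463],"claw":1},{"dp":[-1.8,-39.1,0],"delta_rot":[0,0,-0.463],"claw":1},{"dp":[-1.8,-39.1,0],"delta_rot":[0,0,-0.463],"claw":1},{"dp":[-1.8,-39.1,3],"delta_rot":[0,0,-0.463],"claw":1},{"dp":[-1.8,-39.1,6.8],"delta_rot":[0,0,-0.463],"claw":1},{"dp":[-1.8,-39.1,6.8],"delta_rot":[0,0,-0.463],"claw":1},{"dp":[-1.8,-39.1,6.8],"delta_rot":[0,0,-0.463],"claw":1}]'
python3 - <<'E'
from h import *
k=bot.get_calibration("wrist");im=bot.snapshot("wrist");print(bot.observe()["tcp_pos"],bot.observe()["t"]);print(k)
t=bot.snapshot("top")
cv2.imwrite("pics/w4.png",im);cv2.imwrite("pics/t4.png",t)
E
```

```text
t: 6.05
tcp_pos: [0.3518, -0.1994, 0.2484]
eef_rot: [0.579, -3.084, -0.006]
contact_force: [0.5, -0.4, -1.6]
gripper_width: 0.0113
gripper_force: 61.5
[ 0.35314769 -0.20013693  0.25026515] 6.1
{'K': array([[274.82532699,   0.        , 256.31793405],
       [  0.        , 274.82532699, 193.49152755],
       [  0.        ,   0.        ,   1.        ]]), 'eye': array([ 0.28850184, -0.22325994,  0.37806371]), 'attitude': array([-0.17581219, -0.2647466 ,  1.92862011])}
```

View pics/w4.png

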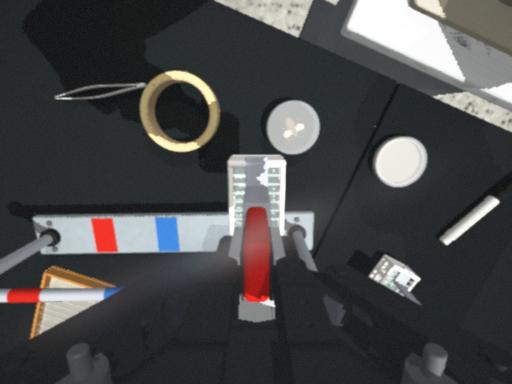

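```bash
python3 - <<'E'
from h import *
np.set_printoptions(precision=4,suppress=True)
k=bot.get_calibration("wrist")
c=np.array([.4775,-.2745,0]);M=R.from_euler('z',.3725).inv()
for n,(u,v,z) in dict(fl=(33,216,.012),fl2=(37,255,.012),fr=(313,212,.012),fr2=(314,250,.012),postL=(51,237,.012),postR=(296,233,.012),bar1=(38,295.5,.15),bar2=(118,292.5,.15),bar0=(2,296.5,.15),redstripe=(105,235,.012),bluestripe=(168,234,.012)).items():
    print(n,M.apply(onz("wrist",u,v,z,k)-c)*1000)
p=lambda P:proj("wrist",P,k)
s=bot.observe(); print("tcp rail",M.apply(s["tcp_pos"]-c)*1000)
E
```

```text
fl [ -18.6927 -204.9397   12.    ]
fl2 [  43.157 -212.555   12.   ]
fr [-25.3364 194.989   12.    ]
fr2 [ 34.158  199.8176  12.    ]
postL [  13.9281 -185.736    12.    ]
postR [  6.9901 172.1311  12.    ]
bar1 [ 12.4311 -98.3624 150.    ]
bar2 [  8.8554 -19.6497 150.    ]
bar0 [  13.6523 -133.9058  150.    ]
redstripe [  10.6189 -106.1762   12.    ]
bluestripe [  8.8815 -14.0791  12.    ]
tcp rail [-88.1571 113.8543 251.4361]
```

```bash
python3 - <<'E'
from h import *
np.set_printoptions(precision=4,suppress=True)
c=np.array([.4775,-.2745,0]);M=R.from_euler('z',.3725).inv()
kw=bot.get_calibration("wrist")
for cam,f,roi in [("top","pics/b.png",(140,205,285,395)),("scene","pics/a.png",(200,285,85,190)),("wrist","pics/w4.png",(205,310,0,200))]:
    im=cv2.imread(f);h=cv2.cvtColor(im,cv2.COLOR_BGR2HSV);H,S,V=cv2.split(h)
    for n,m in dict(red=((H<8)|(H>172)),blue=(H>100)&(H<120),yel=(H>20)&(H<35)).items():
        m=(m&(S>130)&(V>70)).astype(np.uint8);q=np.zeros_like(m);q[roi[0]:roi[1],roi[2]:roi[3]]=m[roi[0]:roi[1],roi[2]:roi[3]]
        N,l,st,ce=cv2.connectedComponentsWithStats(q)
        for i in range(1,N):
            if st[i,4]>=12:
                k=kw if cam=="wrist" else None
                print(cam,n,st[i],ce[i],"bar",M.apply(onz(cam,*ce[i],.152,k)-c)[:2]*1000,"foot",M.apply(onz(cam,*ce[i],.012,k)-c)[:2]*1000)
E
```

```text
top red [366 153   7   5  18] [368.6111 155.0556] bar [   5.2732 -100.6041] foot [  16.7558 -144.5515]
top red [357 161   8   8  46] [360.5217 164.5435] bar [-15.5211 -59.2527] foot [ -5.9169 -99.4648]
top blue [343 163   7   4  12] [346.3333 164.4167] bar [  4.5781 -11.7976] foot [ 15.9979 -47.7232]
top blue [337 170   8   8  41] [339.9512 173.2439] bar [-16.3131  22.5855] foot [ -6.7804 -10.2342]
top yel [301 176  19  15 133] [310.2256 183.1203] bar [ -8.4067 136.4364] foot [  1.8402 113.9008]
scene red [114 232  11   7  43] [119.3023 234.9767] bar [   5.4353 -101.0552] foot [-98.4148 -97.3509]
scene red [122 253  14  15 125] [128.384 259.752] bar [  96.5426 -104.2801] foot [   3.3932 -100.9545]
scene blue [144 220  10   7  33] [148.5758 223.    ] bar [  3.8897 -11.6092] foot [-100.142     2.6008]
scene blue [150 241  13  15 116] [155.7241 248.1121] bar [ 95.2329 -23.4119] foot [  1.9296 -10.5881]
wrist red [ 92 218  25  34 673] [104.1783 234.8618] bar [-52.8357 -22.8161] foot [  10.4023 -107.3438]
wrist red [  7 288  35  16 469] [ 23.3305 295.2111] bar [  10.6804 -110.6763] foot [ 112.769 -248.945]
wrist blue [156 218  23  33 658] [166.9438 233.8967] bar [-53.8789  34.1062] foot [  8.7211 -15.604 ]
wrist blue [104 288  16  11  85] [110.2118 291.8824] bar [  6.7555 -25.9016] foot [ 106.4435 -112.3166]
```

```bash
sed -i '$a RC=np.array([.4829,-.2746,0]);RA=.385;RM=R.from_euler("z",RA)\ndef rail(): s=bot.observe();print("rail",np.round(RM.inv().apply(s["tcp_pos"]-RC)*1000,1),"F",np.round(RM.inv().apply(s["contact_force"]),1),s["t"])' h.py; python3 - <<'E'
from h import *
rail()
go(RM.apply([-.09,.115,.216])+RC,RA+np.pi/2)
go(RM.apply([-.008,.115,.216])+RC,RA+np.pi/2)
E
```

```text
rail [-91.7 117.1 251.4] F [ 0.1 -0.4 -1.7] 6.15
dp [-0.17 -0.2   3.54] rot [-0.002  0.001 -0.013] tooly [-0.364  0.932 -0.002]
dp [-8.37 -0.09  3.55] rot [-0.002  0.001 -0.013] tooly [-0.364  0.932 -0.002]
```

```bash
python3 -m pendant '[{"dp":[-0.2,-0.2,3.5],"delta_rot":[0,0,-0.013],"claw":1},{"dp":[-0.2,-0.2,3.5],"delta_rot":[0,0,-0.013],"claw":1},{"dp":[-2,-0.1,3.5],"delta_rot":[0,0,-0.013],"claw":1},{"dp":[-4,-0.1,3.5],"delta_rot":[0,0,-0.013],"claw":1},{"dp":[-5.5,-0.1,3.5],"delta_rot":[0,0,-0.013],"claw":1},{"dp":[-7,-0.1,3.5],"delta_rot":[0,0,-0.013],"claw":1},{"dp":[-8,-0.1,3.5],"delta_rot":[0,0,-0.013],"claw":1},{"dp":[-8.4,-0.1,3.5],"delta_rot":[0,0,-0.013],"claw":1},{"dp":[-8.4,-0.1,3.5],"delta_rot":[0,0,-0.013],"claw":1}]'
python3 -c "
from h import *
rail()"
python3 -m pendant '[{"dp":[-0.2,0,0],"delta_rot":[0,0,0],"claw":1},{"dp":[-0.4,0,0],"delta_rot":[0,0,0],"claw":1},{"dp":[-0.6,0,0],"delta_rot":[0,0,0],"claw":1},{"dp":[-0.6,0,0],"delta_rot":[0,0,0],"claw":1}]'
python3 -c "
from h import *
rail()"
```

```text
t: 7.05
tcp_pos: [0.432, -0.1706, 0.2154]
eef_rot: [0.601, -3.083, -0.0]
contact_force: [-0.3, -0.2, -2.1]
gripper_width: 0.0114
gripper_force: 61.5
rail [ -8.1 115.5 215.4] F [-0.3 -0.1 -2.1] 7.05
t: 7.45
tcp_pos: [0.4373, -0.1686, 0.2153]
eef_rot: [-0.599, 3.084, -0.0]
contact_force: [0.3, -0.6, -1.4]
gripper_width: 0.0114
gripper_force: 61.5
rail [ -2.5 115.4 215.3] F [ 0.  -0.6 -1.4] 7.45
```

```bash
for i in 1 ; do python3 -m pendant '[{"dp":[-0.2,0,0],"delta_rot":[0,0,0],"claw":1},{"dp":[-0.4,0,0],"delta_rot":[0,0,0],"claw":1},{"dp":[-0.4,0,0],"delta_rot":[0,0,0],"claw":1}]'
python3 -c "
from h import *
rail()"; done
python3 -m pendant '[{"dp":[-0.2,0,0],"delta_rot":[0,0,0],"claw":1},{"dp":[-0.4,0,0],"delta_rot":[0,0,0],"claw":1},{"dp":[-0.4,0,0],"delta_rot":[0,0,0],"claw":1}]'
python3 -c "
from h import *
rail()"
```

```text
t: 7.75
tcp_pos: [0.4412, -0.167, 0.2154]
eef_rot: [-0.6, 3.084, -0.0]
contact_force: [0.1, -0.2, -1.8]
gripper_width: 0.0109
gripper_force: 61.5
rail [  1.8 115.4 215.4] F [ 0.  -0.2 -1.8] 7.75
t: 8.05
tcp_pos: [0.4434, -0.1659, 0.2151]
eef_rot: [0.599, -3.08, 0.001]
contact_force: [-4.6, -2.1, 0.2]
gripper_width: 0.0113
gripper_force: 61.8
rail [  4.2 115.6 215.1] F [-5.  -0.2  0.2] 8.05
```

```bash
python3 -m pendant '[{"dp":[0.5,0,0],"delta_rot":[0,0,0],"claw":1},{"dp":[0.5,0,0],"delta_rot":[0,0,0],"claw":1},{"dp":[0.5,0,1],"delta_rot":[0,0,0],"claw":1},{"dp":[0.5,0,1.7],"delta_rot":[0,0,0],"claw":1},{"dp":[0.5,0,2.2],"delta_rot":[0,0,0],"claw":1},{"dp":[0.5,0,2.4],"delta_rot":[0,0,0],"claw":1},{"dp":[0.5,0,2.4],"delta_rot":[0,0,0],"claw":1},{"dp":[0.5,0,2.4],"delta_rot":[0,0,0],"claw":1}]'
python3 - <<'E'
from h import *
rail()
im=bot.snapshot("wrist");cv2.imwrite("pics/w5.png",im)
E
```

```text
t: 8.85
tcp_pos: [0.4396, -0.167, 0.1912]
eef_rot: [0.6, -3.083, -0.002]
contact_force: [-1.5, 1.7, 1.3]
gripper_width: 0.0112
gripper_force: 62.0
rail [  0.3 116.  191.2] F [-0.7  2.2  1.3] 8.85
```

View pics/w5.png

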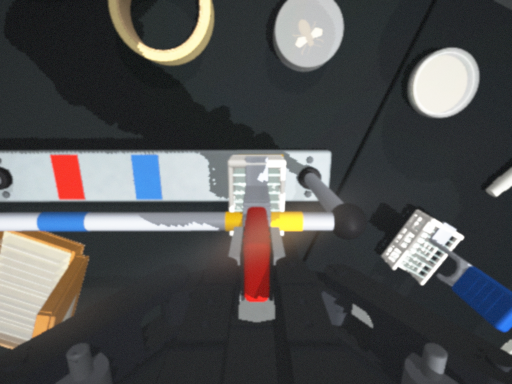

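```bash
python3 -m pendant '[{"dp":[0,-1,-0.05],"delta_rot":[0,0,0],"claw":1},{"dp":[0,-2.5,-0.05],"delta_rot":[0,0,0],"claw":1},{"dp":[0,-4,-0.05],"delta_rot":[0,0,0],"claw":1},{"dp":[0,-5.5,-0.05],"delta_rot":[0,0,0],"claw":1},{"dp":[0,-7,-0.05],"delta_rot":[0,0,0],"claw":1},{"dp":[0,-8.5,-0.05],"delta_rot":[0,0,0],"claw":1},{"dp":[0,-9.5,-0.05],"delta_rot":[0,0,0],"claw":1},{"dp":[0,-10,-0.05],"delta_rot":[0,0,0],"claw":1},{"dp":[0,-10,-0.05],"delta_rot":[0,0,0],"claw":1}]'
python3 -c "
from h import *
rail()"
```

```text
t: 9.8
tcp_pos: [0.4777, -0.2607, 0.1917]
eef_rot: [0.599, -3.084, -0.0]
contact_force: [-0.3, -0.4, -2.4]
gripper_width: 0.0117
gripper_force: 61.5
rail [  0.4  14.8 191.7] F [-0.5 -0.3 -2.4] 9.8
```

```bash
python3 -m pendant '[{"dp":[0,-1,0],"delta_rot":[0,0,0],"claw":1},{"dp":[0,-2.5,0],"delta_rot":[0,0,0],"claw":1},{"dp":[0,-4,0],"delta_rot":[0,0,0],"claw":1},{"dp":[0,-5.5,0],"delta_rot":[0,0,0],"claw":1},{"dp":[0,-7,0],"delta_rot":[0,0,0],"claw":1},{"dp":[0,-8.5,0],"delta_rot":[0,0,0],"claw":1},{"dp":[0,-10,0],"delta_rot":[0,0,0],"claw":1},{"dp":[0,-11,0],"delta_rot":[0,0,0],"claw":1},{"dp":[0,-11.5,0],"delta_rot":[0,0,0],"claw":1},{"dp":[0,-11.5,0],"delta_rot":[0,0,0],"claw":1},{"dp":[0,-11.5,0],"delta_rot":[0,0,0],"claw":1}]'
python3 - <<'E'
from h import *
rail()
im=bot.snapshot("wrist");cv2.imwrite("pics/w6.png",im)
E
```

```text
t: 10.9
tcp_pos: [0.5204, -0.3662, 0.1917]
eef_rot: [0.6, -3.083, -0.001]
contact_force: [-0.8, 0.4, -1.4]
gripper_width: 0.0111
gripper_force: 61.5
rail [  0.3 -99.  191.7] F [-0.6  0.7 -1.4] 10.9
```

View pics/w6.png

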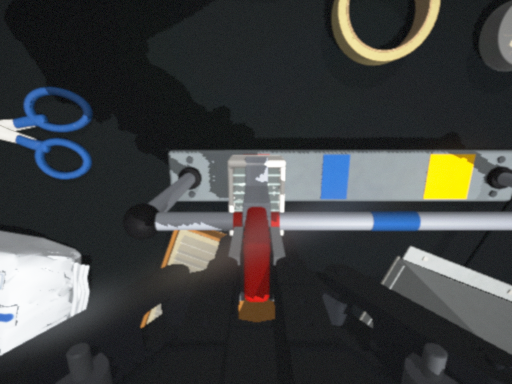

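```bash
python3 -m pendant '[{"dp":[0,0,0.1],"delta_rot":[0,0,0],"claw":1},{"dp":[0,0,0.1],"delta_rot":[0,0,0],"claw":1},{"dp":[0,0,0.1],"delta_rot":[0,0,0],"claw":0.8},{"dp":[0,0,0.1],"delta_rot":[0,0,0],"claw":0.7},{"dp":[0,0,0.1],"delta_rot":[0,0,0],"claw":0.6},{"dp":[0,0,0.1],"delta_rot":[0,0,0],"claw":0.5},{"dp":[0,0,0.1],"delta_rot":[0,0,0],"claw":0.5},{"dp":[0,0,0.1],"delta_rot":[0,0,0],"claw":0.5},{"dp":[0,0,-2],"delta_rot":[0,0,0],"claw":0.5},{"dp":[0,0,-5],"delta_rot":[0,0,0],"claw":0.5},{"dp":[0,0,-10],"delta_rot":[0,0,0],"claw":0.5},{"dp":[2,0,-13],"delta_rot":[0,0,0],"claw":0.5},{"dp":[5,0,-13],"delta_rot":[0,0,0],"claw":0.5},{"dp":[5,0,-13],"delta_rot":[0,0,0],"claw":0.5},{"dp":[5,0,-13],"delta_rot":[0,0,0],"claw":0.5},{"dp":[5,0,-13],"delta_rot":[0,0,0],"claw":0.5},{"dp":[5,0,-13],"delta_rot":[0,0,0],"claw":0.5},{"dp":[5,0,-13],"delta_rot":[0,0,0],"claw":0.5}]'
python3 - <<'E'
from h import *
rail()
im=bot.snapshot("wrist");s=bot.snapshot("scene")
a=cv2.resize(im[100:340,120:420],(500,400));b=cv2.resize(s[200:290,80:180],(300,270),interpolation=cv2.INTER_CUBIC)
o=np.zeros((400,800,3),np.uint8);o[:,:500]=a;o[:270,500:]=b;cv2.imwrite("pics/f.png",o)
E
```

```text
t: 12.75
tcp_pos: [0.4746, -0.385, 0.321]
eef_rot: [0.601, -3.083, -0.002]
contact_force: [-0.3, -0.3, 0.3]
gripper_width: 0.0427
gripper_force: 0.0
rail [-49.1 -99.2 321. ] F [-0.4 -0.2  0.3] 12.75
```

View pics/f.png

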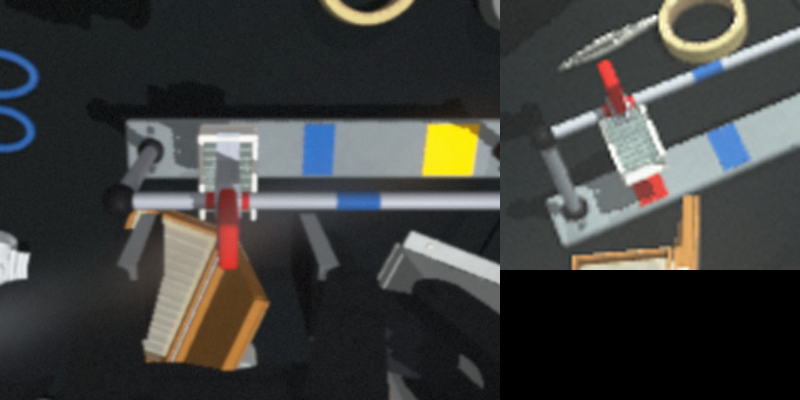

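The carrier hangs upright by itself with its hook on the red band (crop 228,200). Red shows evenly on both sides and the gripper is clear.

```bash
python3 -m pendant '[{"dp":[0,0,0],"delta_rot":[0,0,0],"claw":0.5},{"dp":[0,0,0],"delta_rot":[0,0,0],"claw":0.5},{"dp":[0,0,0],"delta_rot":[0,0,0],"claw":0.5},{"dp":[0,0,0],"delta_rot":[0,0,0],"claw":0.5},{"dp":[0,0,0],"delta_rot":[0,0,0],"claw":0.5}]'; python3 -c "
from cell import bot
print(bot.close_job())"
```

```text
t: 13.35
tcp_pos: [0.4742, -0.3855, 0.3218]
eef_rot: [-0.6, 3.084, -0.0]
contact_force: [-0.7, 0.5, -0.1]
gripper_width: 0.0426
gripper_force: 0.0
the job is handed in; nothing more can be done
None
```

I hooked the red carrier on at the yellow band, slid it along the rail and left it hanging by itself on the red band; I kept clear of the blue carrier and handed the job in at about 13.4 s, but the hand-in call gave no verdict.

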